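Seat the three glued inlays in order

TASK

Each of the three dark boxes has one freshly glued mother-of-pearl inlay still standing proud in the middle of its lid. Press them down fully home with the fingertips in the order they were glued: first the round one, then the square one, then the long bar, each right to its stop before you press the next. Only press: do not lift, tip or shove the boxes, and leave everything else on the bench where it stands.

Things in the scene. Friction and masses are not known exactly. Their poses are not given: they have to be found in the camera images.
- round_box: dark wooden jewellery box standing loose on the bench, 110 mm (its x) by 150 mm (its y) and 55 mm high, about 0.8 kg, its lid shut; it carries the round inlay at the middle of its lid. Origin: centre of its underside; z up. The three boxes look alike, with thin flush white petals and brass lines on the lid, and stand in any order left to right.
- round_top (a point): centre of the top face of the round inlay: a flat white mother-of-pearl piece, round disc, 34 mm across, standing proud of the lid of round_box. It slides straight down (vertical) into its seat; its top is 65 mm above the bench at joint 0 and 57 mm (still 2 mm above the lid) when fully home.
- round_inlay (a joint): how far the round inlay is pressed in, m: 0 = 10 mm proud of the lid, 0.008 = fully home on a hard stop. Starts between 0 and 0.003. A tight fit with no spring: moving it takes a steady push of about 5 N plus a little for speed, and it stays where it is left. Push with some 10 to 20 N at its stop to be sure it is home.
- square_box: dark wooden jewellery box standing loose on the bench, 110 mm (its x) by 150 mm (its y) and 55 mm high, about 0.8 kg, its lid shut; it carries the square inlay at the middle of its lid. Origin: centre of its underside; z up. The three boxes look alike, with thin flush white petals and brass lines on the lid, and stand in any order left to right.
- square_top (a point): centre of the top face of the square inlay: a flat white mother-of-pearl piece, square, 30 x 30 mm, standing proud of the lid of square_box. It slides straight down (vertical) into its seat; its top is 65 mm above the bench at joint 0 and 57 mm (still 2 mm above the lid) when fully home.
- square_inlay (a joint): how far the square inlay is pressed in, m: 0 = 10 mm proud of the lid, 0.008 = fully home on a hard stop. Starts between 0 and 0.003. A tight fit with no spring: moving it takes a steady push of about 5 N plus a little for speed, and it stays where it is left. Push with some 10 to 20 N at its stop to be sure it is home.
- bar_box: dark wooden jewellery box standing loose on the bench, 110 mm (its x) by 150 mm (its y) and 55 mm high, about 0.8 kg, its lid shut; it carries the bar inlay at the middle of its lid. Origin: centre of its underside; z up. The three boxes look alike, with thin flush white petals and brass lines on the lid, and stand in any order left to right.
- bar_top (a point): centre of the top face of the bar inlay: a flat white mother-of-pearl piece, long bar, 18 x 50 mm (its length along the y axis of its box), standing proud of the lid of bar_box. It slides straight down (vertical) into its seat; its top is 65 mm above the bench at joint 0 and 57 mm (still 2 mm above the lid) when fully home.
- bar_inlay (a joint): how far the bar inlay is pressed in, m: 0 = 10 mm proud of the lid, 0.008 = fully home on a hard stop. Starts between 0 and 0.003. A tight fit with no spring: moving it takes a steady push of about 5 N plus a little for speed, and it stays where it is left. Push with some 10 to 20 N at its stop to be sure it is home.
- award: award ornament, 151 mm tall: black round foot 56 mm across, steel ball, thin upright brass disc. A loose bystander; origin at its underside or along its length. Leave it alone.
- glue: small standing glue bottle, 48 mm across, 110 mm tall. A loose bystander; origin at its underside or along its length. Leave it alone.
- shell_cup: small open white bowl, 64 mm across, 50 mm tall. A loose bystander; origin at its underside or along its length. Leave it alone.
- wood_block: pale wooden block 45 x 70 x 30 mm. A loose bystander; origin at its underside or along its length. Leave it alone.
- brush: brush lying flat, 150 mm long. A loose bystander; origin at its underside or along its length. Leave it alone.
- screwdriver: screwdriver lying flat, 150 mm long. A loose bystander; origin at its underside or along its length. Leave it alone.
- sanding_block: cork sanding block 60 x 90 x 28 mm. A loose bystander; origin at its underside or along its length. Leave it alone.
Things that resemble listed ones, but are neither listed nor needed, are in the scene too. Leave any purple look-alike of the round_box alone. What is shaped like the square_box but turquoise is not meant.

How it is judged (in metres and radians):
On the way, in this order (a step that is already met when the one before it is completed fails the run):
1. the round inlay is home (value of joint round_inlay above 0.0068 m), for 0.1 s.
2. the square inlay is home (value of joint square_inlay above 0.0068 m), for 0.1 s.
3. the bar inlay is home (value of joint bar_inlay above 0.0068 m), for 0.1 s.
At the end, for the whole second after the job is handed in: All three inlays are home (pressed in at least 6.8 mm of 8 mm), and the boxes stand upright and at rest on the bench, each within 30 mm of where it started (value of joint each of round_inlay, square_inlay, bar_inlay above 0.0068 m and distance of each of round_box, square_box, bar_box from where it was at the start of the episode below 0.03 m and height (world z) of each of round_box, square_box, bar_box below 0.01 m and angle between each of round_box, square_box, bar_box's own z axis and vertical below 0.1 rad and linear speed of each of round_box, square_box, bar_box below 0.02 m/s); the robot touches nothing.
It fails at once if the square inlay is pressed in before the round one is home (value of joint square_inlay above 0.0055 m and not (value of joint round_inlay above 0.0068 m)).
It fails at once if the bar inlay is pressed in before the square one is home (value of joint bar_inlay above 0.0055 m and not (value of joint square_inlay above 0.0068 m)).
It fails at once if a box or its inlay is pushed with the arm or the gripper's body instead of the fingers (contact force between the arm and round_box above 5 N or contact force between the arm and square_box above 5 N or contact force between the arm and bar_box above 5 N).
It fails at once if a box is lifted, tipped, carried or shoved more than 30 mm (height (world z) of any of round_box, square_box, bar_box above 0.015 m or angle between any of round_box, square_box, bar_box's own z axis and vertical above 0.2 rad or distance of any of round_box, square_box, bar_box from where it was at the start of the episode above 0.03 m).
It fails at once if a bystander is lifted, moved more than 30 mm or knocked over (distance of any of award, glue, shell_cup, wood_block, brush, screwdriver, sanding_block from where it was at the start of the episode above 0.03 m or angle between any of award, glue, shell_cup's own z axis and vertical above 0.5 rad).
It also fails if it takes over 46 s, if anything falls off the work surface, if the arm or the gripper's body presses on something with over 40 N, if the wrist force passes 120 N, or if a joint passes its speed limit or range.

ROBOT

A 6-joint arm with a two-finger parallel gripper is mounted at the origin on the work surface. World frame = base frame: x ahead of the robot, y to its left, z up, the work surface at z = 0. Lengths are in mm, angles in rad, forces in N, time in s.
With the tool pointing down it reaches from about 250 to 800 mm from the base axis. Payload 8.5 kg.
Tool frame: the origin (TCP) lies on the centre line of the jaws, within the pads' length; the fingertips stand 14 mm ahead of it and the grasp point (between the pads) lies 5 mm behind it; z points along the fingers, y is the direction in which the jaws open and shut (so a half turn about z gives the same grasp; the last joint's range is limited). The gripper opens to 85 mm and grips with 20 to 120 N. Pads are 22 mm wide; open, the fingers measure 114 mm over their backs; the gripper's body (76 mm by 85 mm) begins 54 mm behind the grasp point. The pads swing forward as they close: fully open they stand 13 mm farther back than shut.
Start: joints at [-1.141, 0.238, -0.013, 1.319, 0, 1.571], TCP at [218.742, -477.213, 245.276] pointing down, gripper open.
Joint ranges: [-2.66, 2.66], [-1.03, 1.9], [-1.14, 1.46], [-1.82, 2.27], [-1.45, 1.34], [-3.14, 3.14]. Speed limits (rad/s): [2.22, 2.22, 2.79, 3.14, 3.14, 3.14].

INTERFACE

Orientations are given as a unit quaternion [w, x, y, z].
In Python, from rig import get_obs, imaging, workorder gives the robot as it stands.
- The arm moves only by the tool servo_tool, never from a script. Its argument "motion" is a list that holds one entry, the list of rows, each a list of 5 numbers: the shift along the tool's x, y, z in cm, then the turn about the tool's z in rad, then the opening, from 0 (shut) to 1 (fully open). In form: [[[tx, ty, tz, turn, jaw], ...]]. A call has exactly 5 rows; each row shifts and turns the commanded pose from where the row before left it, along the tool's axes as they then stand; what a row does not reach is not made up. A row lasts 1/12 s, in which the tool goes at most 41.7 mm and 7.16 degrees, less where a joint would pass 70% of its speed; a pose out of reach is approached as far as the arm can. A call with a gripper value outside its range is refused whole. The fingers move at their own pace and stop on an object; "squeeze" is the grip in N (left out, the last holds). Time passes only in rows, so rows that do not move let the fingers close, or fill a call up. It gives the time, the measured TCP pose, the force and the opening at its end, in the units of the state.
- get_obs(): the state, without advancing time (a new reading comes with each control period).
- imaging.snapshot(name): name is "scene" or "top" or "wrist"; returns a dict with "image" (420x560x3 uint8, blue, green, red), "camera_matrix" (3x3 intrinsics, pixels), "camera_from_world" (4x4, takes a point from world to camera coordinates). Camera axes: x right, y up, looking along -z (the intrinsics and any distortion apply to the point x, -y, -z); pixel columns grow to the right and rows downward; lengths in mm; the calibration is good to about 2 mm. The wrist camera is an equidistant fisheye: a pixel r from the principal point sees the ray r / f radians off the axis. A picture is of the moment at which its call begins. There is no depth.
- workorder.finish_job(): hands the job in, once; it reports no verdict.
The state is a dict: "clock": time; "joint_positions": joint angles; "qd": joint speeds; "joint_torque": joint torques, N m; "tcp_pos": TCP position; "orientation": TCP orientation; "ft_force": force on the tool from outside, world axes, zero at the start; "wrist_torque": the same for the moment, N m; "width": finger opening in mm.
Only numpy, scipy, OpenCV 4.12 (cv2) and the standard library are available. Lean on these libraries where they do the work, as an engineer would, in place of code of your own. Each camera call takes 0.05 s, during which the arm holds its last target. There are 200 camera calls.

## Working session

There is one attempt and no reset: what is moved stays moved. The work goes in short steps, Python scripts to look and compute and a tool call to move; the robot and the scene stay as the last step left them, time stands still between calls to the robot, and variables do not carry over. Pictures are saved under pics/ and viewed, about 8 in all and at most 12, crops included, and the job is handed in when it is done.

Besides the shell and the picture viewer there is one more tool, called after ">>>" as name(argument=value, ...) on one line, values as JSON. servo_tool: Moves the arm, as the interface text tells. Its arguments: {"type":"object","properties":{"motion":{"type":"array"},"squeeze":{"type":"number"}},"required":["motion"]}

```bash
mkdir -p pics; python3 - <<'E'
from rig import get_obs, imaging
import cv2, numpy as np
for n in ("scene","top"):
    s=imaging.snapshot(n); cv2.imwrite(f"pics/{n}.png",s["image"]); np.savez(f"{n}.npz",**s)
    print(n,s["camera_matrix"].round(1).tolist(),s["camera_from_world"].round(3).tolist())
print(get_obs())
E
```

```text
scene [[476.2, 0.0, 274.4], [0.0, 476.2, 210.4], [0.0, 0.0, 1.0]] [[0.032, 0.999, 0.007, -56.313], [-0.792, 0.022, 0.61, 403.454], [0.609, -0.025, 0.792, -1586.125], [0.0, 0.0, 0.0, 1.0]]
top [[383.9, 0.0, 280.8], [0.0, 383.9, 209.0], [0.0, 0.0, 1.0]] [[-0.011, -1.0, 0.007, 29.389], [0.989, -0.01, 0.146, -566.408], [-0.146, 0.009, 0.989, -946.415], [0.0, 0.0, 0.0, 1.0]]
{'clock': 0.1, 'joint_positions': array([-1.14102036e+00,  2.38732713e-01, -1.41858719e-02,  1.31917151e+00,
        1.66568907e-05,  1.57077418e+00]), 'qd': array([ 2.27541601e-07, -3.26998967e-03,  1.66833161e-03, -6.57428757e-04,
       -9.50068090e-05, -1.00251584e-03]), 'joint_torque': array([-7.40243468e-05, -5.39723039e+01,  3.46996665e+01,  1.34131554e-02,
       -7.82184088e-06, -1.18341040e-05]), 'tcp_pos': array([ 218.60834367, -476.93472015,  244.72943047]), 'orientation': array([-6.33783778e-04,  9.76997723e-01,  2.13248755e-01, -1.29796454e-04]), 'ft_force': array([0.09591687, 0.22977835, 0.39498602]), 'wrist_torque': array([0.00549755, 0.02705894, 0.02691547]), 'width': 85.57512069041367}
```

View pics/top.png

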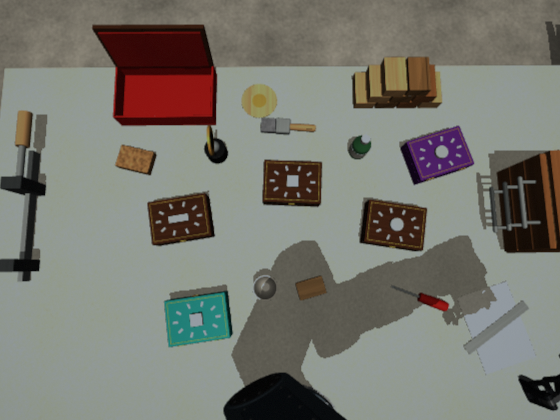

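View pics/scene.png

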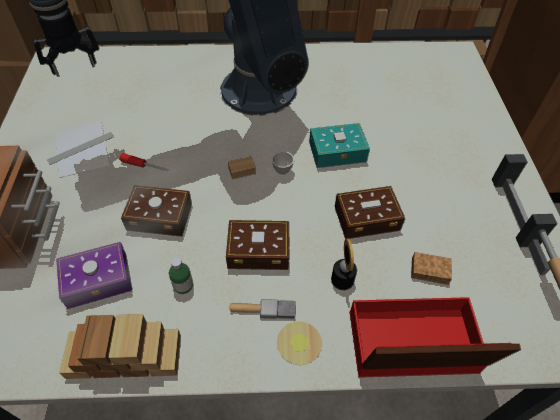

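The top view shows the brown round box at (397,225), the square box at (292,181) and the bar box at (178,218). The purple and turquoise ones are decoys. The scene view agrees: round (155,202), square (258,237), bar (371,204).

```bash
cat > h.py <<'E'
import numpy as np, cv2
def ray(s,u,v):
    K=s["camera_matrix"];M=s["camera_from_world"];R,t=M[:3,:3],M[:3,3]
    d=np.linalg.solve(K,[u,v,1.]); return -R.T@t, R.T@(d*[1,-1,-1])
def at_z(s,u,v,z):
    o,d=ray(s,u,v); return o+d*(z-o[2])/d[2]
def blob(s,u,v,w=18,th=150):
    g=s["image"].min(2)[v-w:v+w,u-w:u+w]
    n,l,st,c=cv2.connectedComponentsWithStats((g>th).astype(np.uint8))
    k=1+np.argmax(st[1:,4]); return c[k]+[u-w,v-w], st[k].tolist(), l==k
E
python3 - <<'E'
from h import *
S={n:np.load(n+".npz") for n in("top","scene")}
P=dict(round=[(397,225),(155,202)],square=[(292,181),(258,237)],bar=[(178,218),(371,204)])
for k,(a,b) in P.items():
    r=[]
    for n,p in(("top",a),("scene",b)):
        c,st,m=blob(S[n],*p,th=120); ang=cv2.minAreaRect(np.argwhere(m)[:,::-1].astype(np.float32))
        r.append(ray(S[n],*c)); print(k,n,c.round(1),st,ang[1:],at_z(S[n],*c,63.5).round(1))
    A=np.stack([r[0][1],-r[1][1]],1); x=np.linalg.lstsq(A,r[1][0]-r[0][0],rcond=None)[0]
    p,q=r[0][0]+x[0]*r[0][1],r[1][0]+x[1]*r[1][1]; print("  tri",((p+q)/2).round(1),np.linalg.norm(p-q).round(1))
s=S["top"]
for n,p,z in(("award",(212,140),100),("glue",(361,143),110)): print(n,at_z(s,*p,z).round())
E
```

```text
round top [396.6 223.7] [12, 11, 12, 12, 119] ((11.0, 11.0), 90.0) [ 523.  -266.4   63.5]
round scene [154.7 201.5] [12, 13, 13, 10, 98] ((8.944271087646484, 12.074766159057617), 63.43495178222656) [ 522.6 -265.6   63.5]
  tri [ 522.9 -265.8   64.1] 0.8
square top [292.  180.5] [13, 12, 11, 11, 111] ((10.0, 10.0), 90.0) [636.5  -5.7  63.5]
square scene [257.5 236.5] [12, 13, 12, 10, 120] ((9.0, 11.0), 90.0) [637.5  -5.4  63.5]
  tri [636.7  -5.6  62.4] 0.3
bar top [177.7 217.9] [8, 14, 20, 9, 115] ((5.753964424133301, 19.39908218383789), 80.53767395019531) [543.4 281.8  63.5]
bar scene [370.5 203.5] [8, 14, 20, 8, 98] ((5.232590675354004, 18.80904197692871), 81.8698959350586) [543.7 282.9  63.5]
  tri [543.5 282.5  63.2] 1.1
award [733. 193. 100.]
glue [ 719. -175.  110.]
```

>>> servo_tool(motion=[[[3.6,-0.65,0,0,0],[3.6,-0.65,0,0,0],[3.6,-0.65,0,0,0],[3.6,-0.65,0,0,0],[3.6,-0.65,0,0,0]]], squeeze=40)

```text
clock: 0.52
tcp_pos: [369.8, -371.4, 245.0]
orientation: [-0.0, 0.977, 0.213, -0.0]
ft_force: [0.3, -0.8, 0.0]
width: 25.6
```

>>> servo_tool(motion=[[[3.6,-0.65,0,0,0],[3.6,-0.65,0,0,0],[3.6,-0.65,0,0,0],[3.6,-0.65,0,0,0],[3.6,-0.65,0,0,0]]])

```text
clock: 0.93
tcp_pos: [520.1, -266.7, 245.0]
orientation: [-0.0, 0.977, 0.213, -0.0]
ft_force: [0.5, -1.1, 1.5]
width: -0.3
```

>>> servo_tool(motion=[[[0,0,0,0,0],[0,0,0,0,0],[0,0,0,0,0],[0,0,0,0,0],[0,0,0,0,0]]])

```text
clock: 1.35
tcp_pos: [518.0, -268.9, 245.4]
orientation: [-0.0, 0.977, 0.212, -0.0]
ft_force: [0.6, 0.6, -0.5]
width: 0.1
```

>>> servo_tool(motion=[[[0.58,-0.06,2.5,0,0],[0,0,3.5,0,0],[0,0,3.5,0,0],[0,0,3.0,0,0],[0,0,2.0,0,0]]])

```text
clock: 1.77
tcp_pos: [521.9, -265.4, 97.7]
orientation: [-0.001, 0.977, 0.212, -0.001]
ft_force: [0.0, 0.4, 2.0]
width: -0.2
```

>>> servo_tool(motion=[[[0,0,0.5,0,0],[0,0,0,0,0],[0,0,0,0,0],[0,0,0,0,0],[0,0,0,0,0]]])

```text
clock: 2.18
tcp_pos: [524.8, -265.8, 97.1]
orientation: [0.001, 0.977, 0.213, 0.001]
ft_force: [-0.4, -0.1, 0.4]
width: 0.6
```

```bash
python3 - <<'E'
from rig import imaging
import cv2
a=imaging.snapshot("scene")["image"][150:260,90:230]; b=imaging.snapshot("wrist")["image"]
cv2.imwrite("pics/c1.png",cv2.hconcat([cv2.resize(a,(400,314)),cv2.resize(b,(400,314))]))
E
```

```text
(no output)
```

View pics/c1.png

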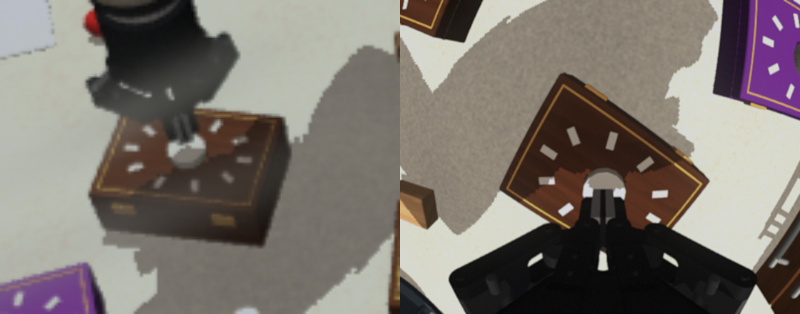

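The closed fingertips stand right over the round inlay: (188,150) in the scene crop and (603,185) in the wrist view. I'll go down to contact.

>>> servo_tool(motion=[[[0,0,0.6,0,0],[0,0,0.5,0,0],[0,0,0.3,0,0],[0,0,0.2,0,0],[0,0,0.2,0,0]]])

```text
clock: 2.7
tcp_pos: [523.6, -265.0, 77.0]
orientation: [-0.0, 0.977, 0.213, -0.0]
ft_force: [-2.4, 1.5, 5.6]
width: -0.4
```

>>> servo_tool(motion=[[[0,0,0.2,0,0],[0,0,0.2,0,0],[0,0,0.1,0,0],[0,0,0.1,0,0],[0,0,0,0,0]]])

```text
clock: 3.12
tcp_pos: [523.9, -265.1, 71.1]
orientation: [-0.0, 0.977, 0.213, -0.0]
ft_force: [0.1, -0.8, -0.5]
width: 0.1
```

>>> servo_tool(motion=[[[0,0,0.1,0,0],[0,0,0,0,0],[0,0,0.1,0,0],[0,0,0,0,0],[0,0,0,0,0]]])

```text
clock: 3.53
tcp_pos: [524.1, -265.2, 70.9]
orientation: [0.0, 0.977, 0.213, 0.001]
ft_force: [-7.2, 2.4, 19.5]
width: 0.2
```

>>> servo_tool(motion=[[[0,0,-1.0,0,0],[0,0,-3.0,0,0],[0,0,-3.5,0,0],[0,0,-3.5,0,0],[0,0,-2.0,0,0]]])

```text
clock: 3.95
tcp_pos: [525.3, -265.9, 203.3]
orientation: [0.002, 0.977, 0.213, 0.002]
ft_force: [0.8, -0.7, -0.4]
width: 0.1
```

>>> servo_tool(motion=[[[2.1,-1.89,0,0,0],[2.1,-1.89,0,0,0],[2.1,-1.89,0,0,0],[2.1,-1.89,0,0,0],[2.1,-1.89,0,0,0]]])

```text
clock: 4.37
tcp_pos: [580.9, -134.5, 199.6]
orientation: [0.0, 0.977, 0.213, 0.001]
ft_force: [0.3, 0.6, -0.5]
width: -0.1
```

>>> servo_tool(motion=[[[2.1,-1.89,0,0,0],[2.1,-1.89,0,0,0],[2.1,-1.89,0,0,0],[2.1,-1.89,0,0,0],[2.1,-1.89,0,0,0]]])

```text
clock: 4.78
tcp_pos: [637.0, -4.5, 199.5]
orientation: [0.0, 0.977, 0.213, 0.0]
ft_force: [0.2, -0.2, 0.3]
width: 0.0
```

>>> servo_tool(motion=[[[0,0,0,0,0],[0,0,0,0,0],[0,0,0,0,0],[0,0,0,0,0],[0,0,0,0,0]]])

```text
clock: 5.2
tcp_pos: [635.9, -6.9, 199.5]
orientation: [0.0, 0.977, 0.213, 0.0]
ft_force: [-0.5, -0.7, 0.1]
width: -0.1
```

>>> servo_tool(motion=[[[0,0,2.5,0,0],[0,0,3.0,0,0],[0,0,3.0,0,0],[0,0,2.0,0,0],[0,0,0.7,0,0]]])

```text
clock: 5.62
tcp_pos: [634.0, -6.8, 84.1]
orientation: [-0.001, 0.977, 0.213, -0.002]
ft_force: [-1.1, -0.1, -0.3]
width: -0.2
```

```bash
python3 - <<'E'
from rig import imaging,get_obs
import cv2
from h import *
s=imaging.snapshot("scene"); t=imaging.snapshot("top")
print([at_z(x,*blob(x,*p,th=120)[0],57).round(1).tolist() for x,p in((s,(155,202)),(t,(397,225)))],get_obs()["tcp_pos"])
a=s["image"][150:290,80:290]; b=imaging.snapshot("wrist")["image"]
cv2.imwrite("pics/c2.png",cv2.hconcat([cv2.resize(a,(400,300)),cv2.resize(b,(400,300))]))
E
```

```text
[[462.9, -266.0, 57.0], [522.7, -266.2, 57.0]] [635.20805385  -6.57872909  86.39472962]
```

View pics/c2.png

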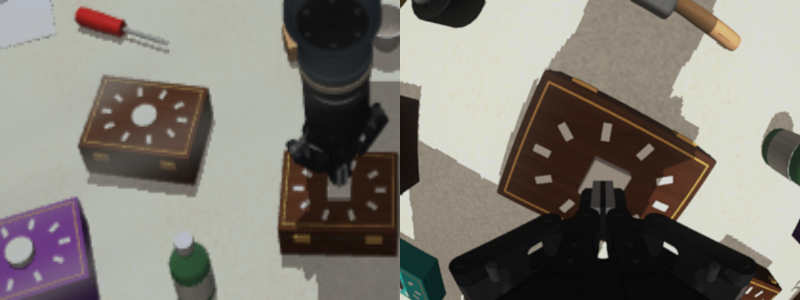

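The round box hasn't moved and its disc (144,115) looks seated. The 462.9 scene reading comes from a bad blob on the bench, so I'm ignoring it. The fingers are over the square inlay (340,185).

>>> servo_tool(motion=[[[0.15,0,0.3,0,0],[0,0,0.3,0,0],[0,0,0.2,0,0],[0,0,0.2,0,0],[0,0,0.2,0,0]]])

```text
clock: 6.18
tcp_pos: [637.8, -5.2, 75.9]
orientation: [0.0, 0.977, 0.213, 0.001]
ft_force: [-1.1, -0.6, 4.3]
width: -0.2
```

>>> servo_tool(motion=[[[0,0,0.1,0,0],[0,0,0.1,0,0],[0,0,0.1,0,0],[0,0,0.1,0,0],[0,0,0,0,0]]])

```text
clock: 6.6
tcp_pos: [637.8, -5.2, 71.4]
orientation: [0.0, 0.977, 0.213, 0.0]
ft_force: [1.7, 0.7, 3.4]
width: 0.0
```

>>> servo_tool(motion=[[[0,0,0.1,0,0],[0,0,0,0,0],[0,0,0.1,0,0],[0,0,0,0,0],[0,0,0,0,0]]])

```text
clock: 7.02
tcp_pos: [637.9, -5.2, 71.0]
orientation: [0.0, 0.977, 0.213, 0.001]
ft_force: [-3.0, -0.8, 16.7]
width: -0.1
```

>>> servo_tool(motion=[[[0,0,-1.0,0,0],[0,0,-3.0,0,0],[0,0,-3.5,0,0],[0,0,-3.5,0,0],[0,0,-2.0,0,0]]])

```text
clock: 7.43
tcp_pos: [637.9, -5.2, 202.9]
orientation: [0.0, 0.977, 0.213, 0.001]
ft_force: [1.0, 0.9, 0.5]
width: -0.3
```

>>> servo_tool(motion=[[[0.34,-3.0,0,0,0],[0.34,-3.0,0,0,0],[0.34,-3.0,0,0,0],[0.34,-3.0,0,0,0],[0.34,-3.0,0,0,0]]])

```text
clock: 7.85
tcp_pos: [589.4, 139.2, 199.0]
orientation: [-0.0, 0.977, 0.213, -0.001]
ft_force: [0.9, -0.1, 0.3]
width: -0.1
```

>>> servo_tool(motion=[[[0.34,-3.0,0,0,0],[0.34,-3.0,0,0,0],[0.34,-3.0,0,0,0],[0.34,-3.0,0,0,0],[0.34,-3.0,0,0,0]]])

```text
clock: 8.27
tcp_pos: [547.3, 272.4, 199.0]
orientation: [-0.005, 0.974, 0.227, -0.002]
ft_force: [0.1, -0.5, 0.3]
width: -0.2
```

>>> servo_tool(motion=[[[0,0,0,0,0],[0,0,0,0,0],[0,0,0,0,0],[0,0,0,0,0],[0,0,0,0,0]]])

```text
clock: 8.68
tcp_pos: [549.5, 268.6, 199.3]
orientation: [-0.005, 0.975, 0.223, -0.001]
ft_force: [-0.1, 0.2, -0.4]
width: -0.1
```

The wrist joint is at its range limit here (q6 ≈ 3.14), so I'll turn the tool back about 0.6 rad.

>>> servo_tool(motion=[[[0,0,0,-0.12,0],[0,0,0,-0.12,0],[0,0,0,-0.12,0],[0,0,0,-0.12,0],[0,0,0,-0.12,0]]])

```text
clock: 9.1
tcp_pos: [549.5, 268.9, 199.4]
orientation: [-0.005, 0.864, 0.504, 0.0]
ft_force: [0.8, 0.3, 0.8]
width: 0.2
```

>>> servo_tool(motion=[[[0,0,0,0,0],[0,0,0,0,0],[0,0,0,0,0],[0,0,0,0,0],[0,0,0,0,0]]])

```text
clock: 9.52
tcp_pos: [549.1, 269.7, 199.3]
orientation: [-0.005, 0.865, 0.501, 0.0]
ft_force: [0.5, 0.3, -0.6]
width: -0.0
```

```bash
python3 - <<'E'
from rig import get_obs
from scipy.spatial.transform import Rotation as R
import numpy as np
o=get_obs(); q=o["orientation"]; r=R.from_quat(q[[1,2,3,0]]); print(o["joint_positions"].round(3),o["tcp_pos"],r.as_matrix().round(3))
print("shift tool mm",r.inv().apply(np.array([543.6,282.3,200])-o["tcp_pos"]))
E
```

```text
[0.451 0.405 0.112 1.278 0.011 2.543] [549.12605716 269.67779506 199.31743801] [[ 0.497  0.867 -0.005]
 [ 0.867 -0.497  0.01 ]
 [ 0.006 -0.009 -1.   ]]
shift tool mm [  8.2048351  -11.07777792  -0.53551239]
```

>>> servo_tool(motion=[[[0.8,-1.0,0,0,0],[0,0,2.5,0,0],[0,0,3.0,0,0],[0,0,3.0,0,0],[0,0,2.0,0,0]]])

```text
clock: 9.93
tcp_pos: [542.6, 283.1, 92.0]
orientation: [-0.005, 0.865, 0.502, -0.001]
ft_force: [-0.6, 0.2, -0.4]
width: -0.1
```

>>> servo_tool(motion=[[[0,0,0.7,0,0],[0,0,0,0,0],[0,0,0,0,0],[0,0,0,0,0],[0,0,0,0,0]]])

```text
clock: 10.35
tcp_pos: [544.8, 283.4, 89.1]
orientation: [-0.005, 0.865, 0.502, 0.002]
ft_force: [-0.2, 0.4, 0.6]
width: -0.3
```

```bash
python3 - <<'E'
from rig import imaging,get_obs
import cv2
s=imaging.snapshot("scene")
a=s["image"][150:290,230:440]; b=imaging.snapshot("wrist")["image"]
cv2.imwrite("pics/c3.png",cv2.hconcat([cv2.resize(a,(400,300)),cv2.resize(b,(400,300))]))
E
```

```text
(no output)
```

View pics/c3.png

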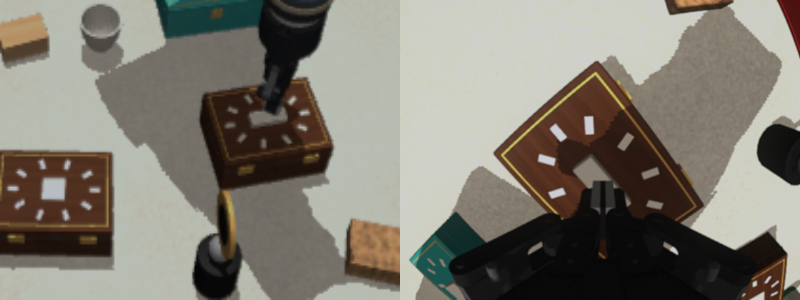

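The fingers are over the bar, at (268,110) in the crop, and the square box still stands in place with its inlay seated. Now I'll press the bar.

>>> servo_tool(motion=[[[0,0,0.4,0,0],[0,0,0.3,0,0],[0,0,0.3,0,0],[0,0,0.2,0,0],[0,0,0.2,0,0]]])

```text
clock: 10.87
tcp_pos: [543.8, 282.9, 73.5]
orientation: [-0.005, 0.865, 0.502, 0.0]
ft_force: [-0.6, -1.9, 5.5]
width: 0.0
```

>>> servo_tool(motion=[[[0,0,0.1,0,0],[0,0,0.1,0,0],[0,0,0.1,0,0],[0,0,0.1,0,0],[0,0,0,0,0]]])

```text
clock: 11.28
tcp_pos: [543.9, 282.9, 71.0]
orientation: [-0.005, 0.865, 0.502, 0.001]
ft_force: [-4.4, -3.6, 16.3]
width: 0.1
```

At its stop with 16 N. I'll push slightly more, then retreat.

>>> servo_tool(motion=[[[0,0,0.05,0,0],[0,0,0,0,0],[0,0,0,0,0],[0,0,0,0,0],[0,0,0,0,0]]])

```text
clock: 11.7
tcp_pos: [543.8, 282.9, 70.9]
orientation: [-0.005, 0.865, 0.502, 0.001]
ft_force: [-5.9, -4.7, 21.2]
width: 0.1
```

>>> servo_tool(motion=[[[0,0,-1.0,0,0],[0,0,-3.0,0,0],[0,0,-3.5,0,0],[0,0,-3.5,0,0],[0,0,-3.0,0,0]]])

```text
clock: 12.12
tcp_pos: [544.4, 281.7, 211.1]
orientation: [-0.005, 0.865, 0.502, 0.001]
ft_force: [1.3, -0.3, -0.8]
width: -0.3
```

>>> servo_tool(motion=[[[0,0,-3,0,0],[0,0,-2,0,0],[0,0,0,0,0],[0,0,0,0,0],[0,0,0,0,0]]])

```text
clock: 12.53
tcp_pos: [544.4, 281.1, 257.9]
orientation: [-0.005, 0.865, 0.502, -0.0]
ft_force: [-0.7, 0.2, -0.4]
width: 0.2
```

```bash
python3 - <<'E'
from rig import imaging,get_obs
import cv2
from h import *
S={n:imaging.snapshot(n) for n in("top","scene")}
P=dict(round=[(397,225),(155,202)],square=[(292,181),(258,237)],bar=[(178,218),(371,204)])
for k,(a,b) in P.items():
    r=[]
    for n,p in(("top",a),("scene",b)):
        c,st,m=blob(S[n],*p,w=12,th=120); r.append(ray(S[n],*c)); print(k,n,c.round(1),st[4],at_z(S[n],*c,57).round(1))
    A=np.stack([r[0][1],-r[1][1]],1); x=np.linalg.lstsq(A,r[1][0]-r[0][0],rcond=None)[0]
    print("  tri",((r[0][0]+x[0]*r[0][1]+r[1][0]+x[1]*r[1][1])/2).round(1))
cv2.imwrite("pics/end.png",S["scene"]["image"]); print(get_obs()["ft_force"])
E
```

```text
round top [395.6 224.1] 131 [ 522.8 -265.8   57. ]
round scene [155.3 203.3] 102 [ 523.2 -265.    57. ]
  tri [ 522.8 -265.5   56.6]
square top [292. 181.] 121 [636.5  -6.   57. ]
square scene [257.6 237.6] 118 [636.2  -5.3  57. ]
  tri [636.4  -5.7  57.4]
bar top [174.7 218.8] 88 [542.1 291.   57. ]
bar scene [373.6 204.4] 57 [541.9 292.3  57. ]
  tri [542.2 291.6  57.2]
[-0.03593553 -0.58721058  0.00381487]
```

View pics/end.png

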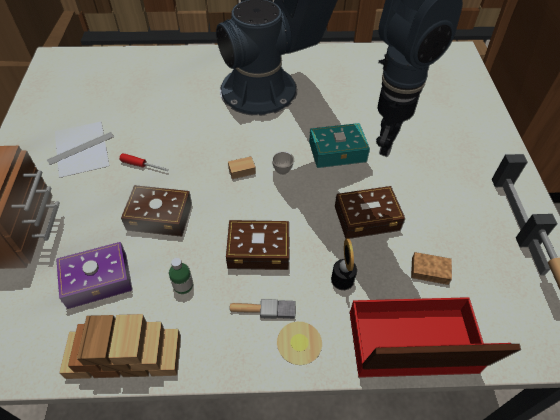

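The final scene picture shows all three boxes where they started: round (156,204), square (258,238), bar (371,205). Bystanders are in place, and the triangulated inlay tops are at about 57 mm. The arm's shadow covers part of the bar, which explains its 9 mm centroid offset.

```bash
python3 -c "
from rig import workorder; print(workorder.finish_job())"
```

```text
the job is handed in; nothing more can be done
None
```

I pressed the round, square and bar inlays home in that order with the shut fingertips, then lifted the arm clear and handed the job in at about 12.6 s.

| Inlay | Push at the stop | Fingertip height (mm) | Top height from the cameras afterwards (mm) |
|---|---|---|---|
| Round | 19.5 N | about 57 | 56.6 |
| Square | 16.7 N | about 57 | 57.4 |
| Bar | 21.2 N | about 57 | 57.2 |

- **Final look:** the boxes and the bystanders I could see were where they started, and the tool force was about zero.
- **Checks that disagreed:**
  - One mid-run camera reading of the round inlay was a false detection on the bench.
  - The bar's final centre read 9 mm off. The arm's shadow covered part of it, and the box had not moved in the picture.
- **On the way to the bar:** the last wrist joint reached the end of its range. I turned the tool back 0.6 rad and re-aimed before pressing.

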